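# Gauge two lock housings and reject the tight one

### The arm

A 6-joint arm with a two-finger parallel gripper is mounted at the origin on a cart in front of the work surface, level with it; the furniture and walls round the work are solid. World frame = base frame: x ahead of the robot, y to its left, z up, the work surface at z = 0. Lengths are in m, angles in rad, forces in N, time in s.
With the tool pointing down it reaches from about 0.425 to 0.95 m from the base axis. Payload 3.5 kg.
Tool frame: the origin (TCP) lies on the centre line of the jaws, within the pads' length; the fingertips stand 14 mm ahead of it and the grasp point (between the pads) lies 5 mm behind it (ctrl.finger_overhang is the distance from the TCP to the fingertips, in m); z points along the fingers, y is the line along which they close (so a half turn about z gives the same grasp; the last joint's range is limited). The gripper opens to 85 mm and grips with 20 to 120 N. Pads are 22 mm wide; open, the fingers measure 114 mm over their backs; the gripper's body (76 mm by 85 mm) begins 54 mm behind the grasp point. The pads swing forward as they close: fully open they stand 13 mm farther back than shut.
Start: joints at [1.115, 0.286, 1.577, -0, 1.279, -0.15], TCP at [0.203, 0.644, 0.217] pointing down, gripper open.
Joint ranges: [-2.77, 2.77], [-0.9, 2.22], [0.21, 2.48], [-1.53, 4.67], [0.24, 2.81], [-2.84, 2.84]. Speed limits (rad/s): [2.79, 2.79, 3.14, 3.14, 3.14, 3.14].

### API

Orientations are given as a unit quaternion [x, y, z, w].
In Python, from plant import ctrl gives the robot as it stands.
- The arm moves only by the tool send_rows, never from a script. Its argument "moves" is text: rows parted by semicolons, each of 7 numbers parted by spaces: the turn, a rotation vector about the tool's x, y, z in units of 360 degrees (1.0 is 360 degrees), then the shift along the tool's x, y, z in units of 20 cm (1.0 is 20 cm), then the gripper's target within -1 to 1 (fully open at 1, half-way at 0, shut at -1). A call has 1 to 12 rows; each row is the pose to reach, as a shift and turn from the pose commanded when the call began, along the tool's axes at that moment, turning the shorter way round; what a row does not reach only later rows make up. A row lasts 1/8 s, in which the tool goes at most 62.5 mm and 10.7 degrees, less where a joint would pass 70% of its speed; a pose out of reach is approached as far as the arm can. A call with a number of a shift or a turn outside -1 to 1 is refused whole. A call with a gripper value outside its range is refused whole. The fingers move at their own pace and stop on an object; "newtons" is the grip in N (left out, the last holds). Time passes only in rows, so rows that repeat a pose let the fingers close. It gives the time, the measured TCP pose, the force, the opening and the grip force at its end, in the units of the state.
- ctrl.get_state(): the state, without advancing time (a new reading comes with each control period).
- ctrl.read_camera(name): name is "scene" or "top" or "wrist"; returns a dict with "image" (384x512x3 uint8, red, green, blue), "fovy" (degrees; the focal length in pixels is half the picture's height over the tangent of half this angle, whatever the lens; pixels are square), "cx", "cy" (the principal point, pixels), "distortion" ([k1, k2, p1, p2, k3] as OpenCV has them; the pictures are not rectified), "extrinsics" (4x4, takes a point from camera to world coordinates). Camera axes: x right, y up, looking along -z (the intrinsics and any distortion apply to the point x, -y, -z); pixel columns grow to the right and rows downward; lengths in m; the calibration is good to about 2 mm. A picture is of the moment at which its call begins. There is no depth.
- ctrl.sign_off(): hands the job in; it is judged then, once.
The state is a dict: "time": time; "qpos": joint angles; "dq": joint speeds; "joint_efforts": joint torques, N m; "eef_pos": TCP position; "tcp_rot": TCP orientation; "contact_force": force on the tool from outside, world axes, zero at the start; "wrist_torque": the same for the moment, N m; "opening": opening from 0.0 (shut) to 1.0 (fully open); "finger_force": force on a finger pad.
Only numpy, scipy, OpenCV 4.12 (cv2) and the standard library are available. Lean on these libraries where they do the work, as an engineer would, in place of code of your own. Each camera call takes 0.05 s, during which the arm holds its last target. There are 200 camera calls.

### The job

Take the plug gauge from its stand and try it square in the bore of the left-hand housing on the sloping rack and then in the right-hand one: push it down until it has gone all the way through the housing or comes to a stop. Stand the gauge back upright in its stand, fully home, put the housing that stopped the gauge flat in the empty steel tray, and leave the housing that it passes through in its place on the rack. Do not disturb the padlock and the lock cylinder lying near by.

Things in the scene. Friction and masses are not known exactly. Their poses are not given: they have to be found in the camera images.
- gauge: Steel plug gauge, 126 mm long, 0.2 kg, standing upright in the stand, pin down. Origin: centre of the pin's lower end; +z runs up along its axis to the handle. Pin 20 mm diameter from z = 0 to 45 mm with the lowest 3 mm tapered to 15.6 mm; collar 34 mm diameter from z = 45 to 51 mm; round handle 24 mm diameter from z = 51 to 126 mm (grip it there).
- gauge_tip (a point): Centre of the lower end of the gauge's pin (same as the gauge's origin; axes of the gauge).
- gauge_stand: Fixed wooden block 64 x 64 x 60 mm with a vertical 27 mm hole right through its centre for the gauge's pin. Origin: centre of its underside on the bench; +z up. With the gauge home its collar rests on the block's top and the gauge's origin is 15 mm above the bench.
- rack: Fixed grey-painted metal rack, flat top 200 (y) x 118 mm sloping 25 degrees, low at the front (-x, robot side). Origin: on the bench under its middle; +x to its high rear, +y to its left seat, +z up. Seats at x = 0, y = +55 (left) and -55 mm (right), 70 mm above the bench, holes below for the pin. Front lip 14 mm high; 6 mm pins beside each housing 38 mm before and behind its middle.
- housing_a: One of two look-alike brass lock housings, 100 (x) x 44 (y) mm, 0.2 to 0.45 kg, loose in a rack seat; which seat varies. Origin: centre of its underside. +x: its length, up the slope; +z: along the bore, out of the mouth, 25 degrees from vertical. The middle 56 mm is a boss 30 mm thick, the ends are 22 mm thick with a screw head. Grip it across its 44 mm width at the boss.
- housing_b: One of two look-alike brass lock housings, 100 (x) x 44 (y) mm, 0.2 to 0.45 kg, loose in a rack seat; which seat varies. Origin: centre of its underside. +x: its length, up the slope; +z: along the bore, out of the mouth, 25 degrees from vertical. The middle 56 mm is a boss 30 mm thick, the ends are 22 mm thick with a screw head. Grip it across its 44 mm width at the boss.
- mouth_a (a point): Centre of the bore mouth of this housing (axes of the housing), 30 mm above its underside. The counterbore is 27 mm wide and 8 mm deep; below it the bore is either 23 mm right through, or still tight at 14 mm, and then the gauge stops at the step, 7 to 8 mm below the mouth. The gauge tells which.
- mouth_b (a point): Centre of the bore mouth of this housing (axes of the housing), 30 mm above its underside. The counterbore is 27 mm wide and 8 mm deep; below it the bore is either 23 mm right through, or still tight at 14 mm, and then the gauge stops at the step, 7 to 8 mm below the mouth. The gauge tells which.
- reject_tray: Fixed open steel tray, empty, on an 18 mm wooden base; outside 104 (x) x 130 (y) mm, walls 4 mm thick; rim 32 mm and inner floor 22 mm above the bench. Origin: centre of its underside on the bench; y along its longer side, +z up.
- padlock: Bystander: brass padlock lying on its back, to be left where it lies. Origin: centre of its underside.
- lock_cylinder: Bystander: steel euro lock cylinder lying on its side, to be left where it lies. Origin: centre of its underside.

How it is judged:
By the outcome, as a careful person would: the job done as asked, in the order asked, and still so for the second after the job is handed in, with the robot touching nothing.
It also fails if it takes over 61 s, if anything falls off the work surface, if the arm or the gripper's body presses on something with over 40 N, if the wrist force passes 120 N, or if a joint passes its speed limit or range.

## Working session

There is one attempt and no reset: what is moved stays moved. The work goes in short steps, Python scripts to look and compute and a tool call to move; the robot and the scene stay as the last step left them, time stands still between calls to the robot, and variables do not carry over. Pictures are saved under pics/ and viewed, at most 10 in all, crops included, and the job is handed in when it is done.

Besides the shell and the picture viewer there is one more tool, called as name(argument=value, ...) on one line, values as JSON. send_rows: Moves the arm, as the interface text tells. Its arguments: {"type":"object","properties":{"moves":{"type":"string"},"newtons":{"type":"number"}},"required":["moves"]}

```bash
mkdir -p pics; ls; cat > h.py <<'E'
import numpy as np, cv2
from plant import ctrl
from scipy.spatial.transform import Rotation as R
def cam(n):
    d=ctrl.read_camera(n); d['f']=192/np.tan(np.radians(d['fovy'])/2)
    d['K']=np.array([[d['f'],0,d['cx']],[0,d['f'],d['cy']],[0,0,1]]); d['E']=np.array(d['extrinsics']); d['D']=np.array(d['distortion'],float)
    return d
def ray(d,uv):
    p=cv2.undistortPoints(np.array(uv,float).reshape(-1,1,2),d['K'],d['D'])[:,0]
    v=np.c_[p[:,0],-p[:,1],-np.ones(len(p))]@d['E'][:3,:3].T
    return d['E'][:3,3],v
def onz(d,uv,z):
    o,v=ray(d,uv); return o+v*((z-o[2])/v[:,2])[:,None]
def proj(d,P):
    q=(np.array(P,float).reshape(-1,3)-d['E'][:3,3])@d['E'][:3,:3]
    return cv2.projectPoints((q*[1,-1,-1])[:,None],np.zeros(3),np.zeros(3),d['K'],d['D'])[0][:,0]
def save(d,name,s=1):
    im=cv2.cvtColor(d['image'],cv2.COLOR_RGB2BGR); cv2.imwrite('pics/'+name,cv2.resize(im,None,fx=s,fy=s))
def rel(pos,q0pos,q0,Rt=None):
    """shift/turn from pose (q0pos,q0) to pos/Rt in move units"""
    R0=R.from_quat(q0); s=R0.inv().apply(np.array(pos)-q0pos)/0.2
    t=(R0.inv()*Rt).as_rotvec()/(2*np.pi) if Rt is not None else np.zeros(3)
    return np.round(np.r_[t,s],4)
E
python3 - <<'E'
from h import *
import pickle
for n in ['top','scene']:
    d=cam(n); save(d,n+'0.png',1.5); pickle.dump(d,open(n+'.pkl','wb')); print(n,d['fovy'],d['cx'],d['cy'],d['D'],d['E'])
print(ctrl.get_state())
E
```

```text
pics
top 50.5271300098549 259.3471280892371 194.97187003978667 [0.01587768 0.         0.         0.         0.        ] [[-0.00751778  0.99115954 -0.13246224  0.33282732]
 [-0.99968084 -0.01064436 -0.0229112   0.04697151]
 [-0.02411863  0.13224773  0.99092322  1.07987752]
 [ 0.          0.          0.          1.        ]]
scene 54.25493926998943 260.9292930722306 198.0037679991526 [-0.07333348  0.          0.          0.          0.        ] [[ 0.91586789  0.24694981 -0.31654667  0.17209841]
 [-0.4011451   0.59506619 -0.69640422 -0.57991321]
 [ 0.01638933  0.76479541  0.64406472  0.70521642]
 [ 0.          0.          0.          1.        ]]
{'time': 0.1, 'qpos': array([ 1.11500609e+00,  2.87116822e-01,  1.57804160e+00, -4.75770031e-05,
        1.27860278e+00, -1.49993476e-01]), 'dq': array([-0.00021025, -0.00248191, -0.00030935, -0.0005502 ,  0.00134579,
        0.00296833]), 'joint_efforts': array([ 1.40401942e-03, -4.07297838e+01, -2.93702048e+01, -9.79299193e-05,
        3.42974578e-03,  9.94745875e-06]), 'eef_pos': array([0.20290885, 0.64311807, 0.21565308]), 'tcp_rot': array([ 1.52296448e-01,  9.88334263e-01, -1.04170579e-03, -3.01682174e-04]), 'contact_force': array([-0.19081412,  0.08501602,  0.66583034]), 'wrist_torque': array([ 0.01559268, -0.038269  ,  0.01511302]), 'finger_force': 0.0, 'opening': 0.9971417006350997}
```

View pics/top0.png

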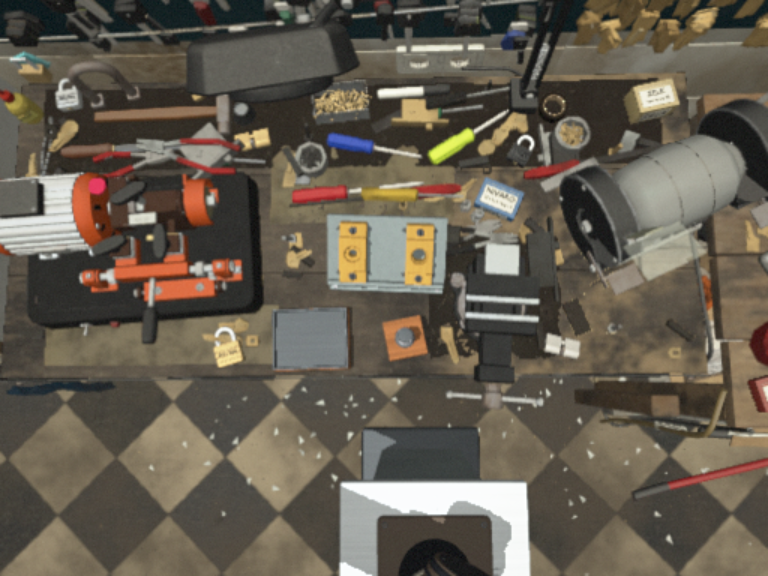

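View pics/scene0.png

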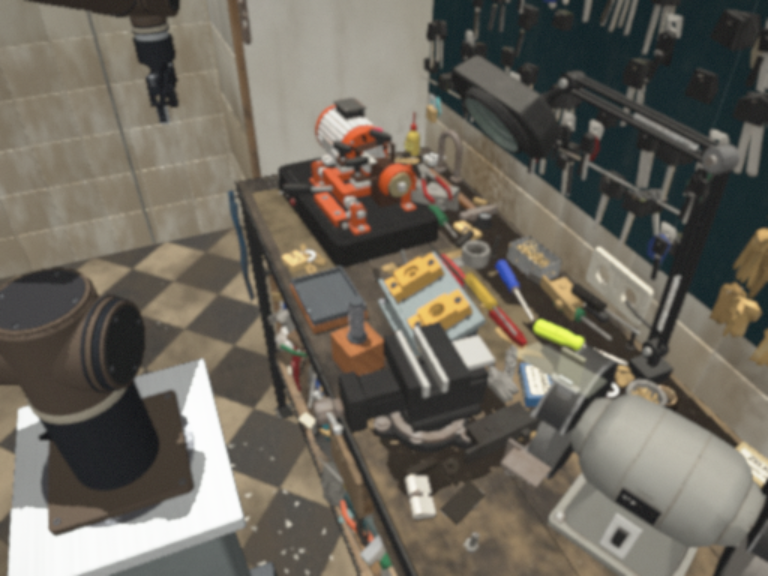

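The top view shows the rack at about (387,253), with the housings' bores near (352,254) and (418,254). The tray is at (311,338), the stand and gauge at (404,338), and the padlock at (228,345). A small brass item lies at (450,343), close to the stand. All positions are in upscaled pixels.

```bash
python3 - <<'E'
from h import *
import pickle
print('ov',ctrl.finger_overhang)
for n,box in [('top',(170,130,320,250)),('scene',(185,155,330,255))]:
    d=pickle.load(open(n+'.pkl','rb')); im=d['image']; hsv=cv2.cvtColor(im,cv2.COLOR_RGB2HSV)
    x0,y0,x1,y1=box
    cv2.imwrite(f'pics/{n}_c.png',cv2.resize(cv2.cvtColor(im[y0:y1,x0:x1],cv2.COLOR_RGB2BGR),None,fx=5,fy=5,interpolation=cv2.INTER_CUBIC))
    for nm,lo,hi,z in [('brass',(15,110,120),(28,255,255),.1),('stand',(3,100,60),(14,255,255),.06),('rack',(85,15,90),(115,90,255),.08),('tray',(100,10,40),(130,90,140),.03)]:
        m=cv2.inRange(hsv,lo,hi); b=np.zeros_like(m); b[y0:y1,x0:x1]=m[y0:y1,x0:x1]
        for c in cv2.findContours(b,cv2.RETR_EXTERNAL,cv2.CHAIN_APPROX_NONE)[0]:
            if cv2.contourArea(c)<150: continue
            r=cv2.minAreaRect(c); bp=cv2.boxPoints(r); w=onz(d,bp,z)
            print(n,nm,np.round(r[0],1),np.round(r[1],1),round(r[2],1),'c',np.round(onz(d,[r[0]],z)[0],3),np.round(w[:,:2],3).tolist())
E
```

```text
ov 0.014
top brass [279.2 169.2] [17.7 40.3] 2.0 c [0.527 0.02  0.1  ] [[0.478, 0.044], [0.579, 0.04], [0.576, -0.004], [0.476, 0.001]]
top brass [235.  167.5] [39. 18.] 90.0 c [0.533 0.129 0.1  ] [[0.582, 0.151], [0.581, 0.107], [0.484, 0.107], [0.484, 0.151]]
top stand [269.6 225. ] [26.9 26.7] 78.7 c [0.393 0.045 0.06 ] [[0.42, 0.085], [0.433, 0.019], [0.366, 0.007], [0.354, 0.072]]
top rack [207. 225.] [38. 46.] 90.0 c [0.393 0.2   0.08 ] [[0.441, 0.257], [0.44, 0.143], [0.346, 0.143], [0.347, 0.256]]
scene brass [292.6 209.5] [20.1 39.5] 58.0 c [0.523 0.005 0.1  ] [[0.471, 0.02], [0.584, 0.059], [0.577, -0.009], [0.469, -0.043]]
scene brass [319.6 193.2] [29.4  9.2] 53.1 c [0.616 0.034 0.1  ] [[0.605, 0.08], [0.635, 0.093], [0.627, -0.008], [0.599, -0.019]]
scene brass [275.  183.3] [19.7 36.7] 59.0 c [0.528 0.115 0.1  ] [[0.476, 0.132], [0.591, 0.178], [0.581, 0.098], [0.472, 0.06]]
scene stand [226.5 215.7] [79.8 35. ] 53.8 c [0.381 0.088 0.06 ] [[0.316, 0.209], [0.417, 0.269], [0.438, -0.019], [0.353, -0.053]]
```

View pics/top_c.png

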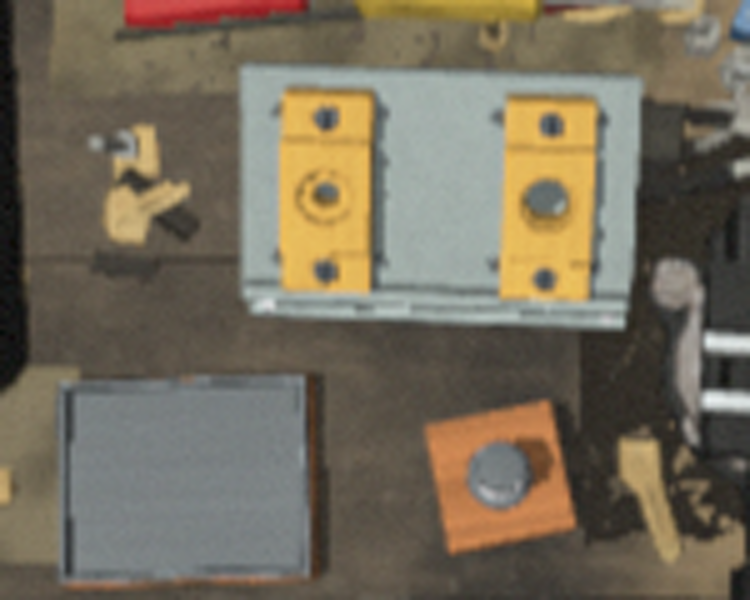

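View pics/scene_c.png

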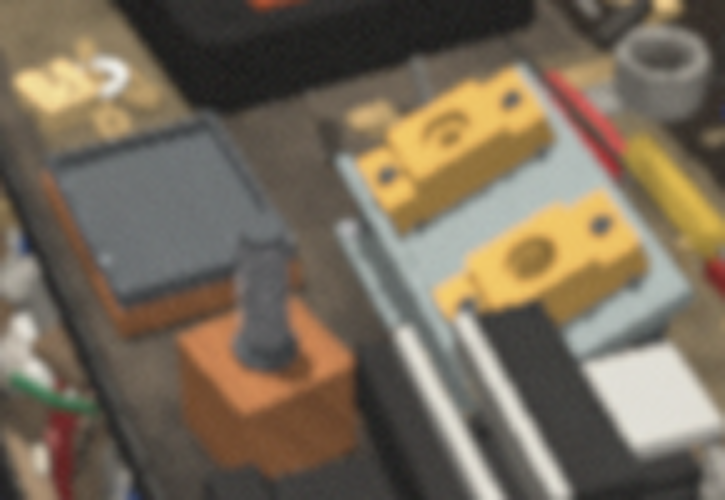

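The crops show the left mouth at (323,194) in the top crop and (443,133) in the scene crop. The right mouth is at (548,200) and (530,257). The gauge handle's top is near (500,470) in the top crop and (262,243) in the scene crop.

```bash
python3 - <<'E'
from h import *
import pickle
t=pickle.load(open('top.pkl','rb')); s=pickle.load(open('scene.pkl','rb'))
T=lambda u,v:(170+u/5-.4,130+v/5-.4); S=lambda u,v:(185+u/5-.4,155+v/5-.4)
for n,a,b,z in [('L',(323,194),(443,133),.0972),('R',(548,200),(530,257),.0972),('handle',(500,470),(262,245),.141)]:
    o1,v1=ray(t,[T(*a)]); o2,v2=ray(s,[S(*b)]); v1=v1[0];v2=v2[0]
    k=np.linalg.lstsq(np.c_[v1,-v2],o2-o1,rcond=None)[0]; p,q=o1+k[0]*v1,o2+k[1]*v2
    print(n,'tri',np.round((p+q)/2,4),'gap',np.round(np.linalg.norm(p-q),4),'plane top',np.round(onz(t,[T(*a)],z)[0],4),'scene',np.round(onz(s,[S(*b)],z)[0],4))
st=[(425,427),(549,401),(577,527),(449,554)]; w=onz(t,[T(*p) for p in st],.06); print('stand',np.round(w[:,:2],4).tolist(),w.mean(0))
sst=[(178,343),(298,295),(356,355),(247,415)]
w=onz(s,[S(*p) for p in sst],.06); print('stand sc',np.round(w[:,:2],4).tolist(),w.mean(0))
tr=[(58,379),(307,374),(312,580),(60,583)]; w=onz(t,[T(*p) for p in tr],.032); print('tray',np.round(w[:,:2],4).tolist(),w.mean(0))
tr=[(47,162),(208,115),(300,260),(122,305)]; w=onz(s,[S(*p) for p in tr],.032); print('tray sc',np.round(w[:,:2],4).tolist(),w.mean(0))
w=onz(t,[T(*p) for p in[(241,64),(641,77)]],.07+59*.4226e-3); print('rackback',w)
pad=onz(t,[(228/1.5,345/1.5),(450/1.5,343/1.5)],.01);print(pad)
st=ctrl.get_state(); Rt=R.from_quat([0,1,0,0]); print(rel([.45,.05,.25],st['eef_pos'],st['tcp_rot'],Rt))
E
```

```text
L tri [0.5309 0.1315 0.0947] gap 0.0009 plane top [0.5309 0.1311 0.0972] scene [0.529  0.1286 0.0972]
R tri [0.526  0.0206 0.098 ] gap 0.0006 plane top [0.5265 0.0205 0.0972] scene [0.5262 0.0215 0.0972]
handle tri [0.3935 0.0451 0.1301] gap 0.0028 plane top [0.3915 0.0455 0.141 ] scene [0.3907 0.0329 0.141 ]
stand [[0.4185, 0.0829], [0.431, 0.0204], [0.3678, 0.0074], [0.3549, 0.0713]] [0.39306606 0.04547587 0.06      ]
stand sc [[0.3574, 0.0678], [0.4251, 0.0776], [0.4353, 0.0261], [0.3716, 0.0086]] [0.3973644  0.04501778 0.06      ]
tray [[0.4477, 0.2747], [0.449, 0.145], [0.3429, 0.1422], [0.3424, 0.2717]] [0.39551753 0.20840581 0.032     ]
tray sc [[0.3444, 0.2671], [0.4453, 0.274], [0.4475, 0.1318], [0.3476, 0.1345]] [0.39619382 0.20188408 0.032     ]
rackback [[ 0.59772485  0.1722764   0.0949334 ]
 [ 0.58834387 -0.02646698  0.0949334 ]]
[[ 0.3856931   0.35556962  0.01      ]
 [ 0.38571634 -0.03406734  0.01      ]]
[-3.0000e-04 -1.0000e-04 -4.8700e-02 -2.0709e+00 -2.4565e+00 -1.6700e-01]
```

send_rows(moves="-0 0 0 -0.24 -0.25 -0.2 0.4; 0 0 0 -0.48 -0.5 -0.4 0.4; 0 0 0 -0.72 -0.75 -0.4 0.4; 0 0 0 -0.95 -1 -0.4 0.4; 0 0 0 -0.95 -1 -0.4 0.4; 0 0 0 -0.95 -1 -0.4 0.4; 0 0 0 -0.95 -1 -0.4 0.4", newtons=60)

```text
time: 0.98
eef_pos: [0.3239, 0.3959, 0.2966]
tcp_rot: [0.152, 0.988, 0.0, -0.0]
contact_force: [0.9, 0.7, 0.2]
opening: 0.698
finger_force: 0.0
```

send_rows(moves="-0 0 0 -0.24 -0.25 0 0.4; 0 0 0 -0.48 -0.5 0 0.4; 0 0 0 -0.72 -0.75 0 0.4; 0 0 0 -0.95 -1 0 0.4; 0 0 0 -0.95 -1 0 0.4; 0 0 0 -0.95 -1 0 0.4; 0 0 0 -0.95 -1 0 0.4")

```text
time: 1.85
eef_pos: [0.4448, 0.1491, 0.2966]
tcp_rot: [0.151, 0.988, 0.0, -0.0]
contact_force: [0.7, 0.8, -0.3]
opening: 0.695
finger_force: 0.0
```

```bash
cat >> h.py <<'E'
def Rt(a,yaw=-2.5):
    return R.from_euler('z',yaw,degrees=True)*R.from_euler('y',-a,degrees=True)*R.from_quat([0,1,0,0])
def plan(pos,a,yaw=-2.5):
    s=ctrl.get_state(); print('t',round(s['time'],2),'pos',np.round(s['eef_pos'],4),'q',np.round(s['qpos'],3),'F',np.round(s['contact_force'],1),'op',round(s['opening'],3))
    print(rel(pos,s['eef_pos'],s['tcp_rot'],Rt(a,yaw)))
E
python3 - <<'E'
from h import *
print(Rt(20).as_matrix())
plan([.3935,.045,.22],-15)
E
```

```text
[[-0.93879824  0.04361939  0.34169462]
 [ 0.04098882  0.99904822 -0.01491871]
 [-0.34202014  0.         -0.93969262]]
t 1.85 pos [0.4448 0.1491 0.2966] q [ 1.060e-01 -2.360e-01  1.966e+00  1.000e-03  1.413e+00 -1.160e+00] F [ 0.7  0.8 -0.3] op 0.695
[ 0.0055  0.0413 -0.0412  0.0884 -0.5737  0.383 ]
```

send_rows(moves="0 0 0 0 -0.3 0 0.4; 0.0055 0.0413 -0.0412 0 -0.57 0 0.4; 0.0055 0.0413 -0.0412 0.0884 -0.5737 0.2 0.4; 0.0055 0.0413 -0.0412 0.0884 -0.5737 0.383 0.4; 0.0055 0.0413 -0.0412 0.0884 -0.5737 0.383 0.4; 0.0055 0.0413 -0.0412 0.0884 -0.5737 0.383 0.4; 0.0055 0.0413 -0.0412 0.0884 -0.5737 0.383 0.4")

```text
time: 2.72
eef_pos: [0.3948, 0.0441, 0.2224]
tcp_rot: [0.022, 0.992, 0.002, -0.128]
contact_force: [0.3, 0.3, 0.5]
opening: 0.697
finger_force: 0.0
```

```bash
python3 - <<'E'
from h import *
plan([.3935,.045,.092],-15)
d=cam('wrist'); save(d,'w1.png',1.3); print(proj(d,[[.3935,.045,.141],[.3935,.045,.06]])*1.3)
E
```

```text
t 2.73 pos [0.3948 0.0441 0.2224] q [-0.13  -0.193  2.08  -0.023  1.511 -1.652] F [0.3 0.3 0.5] op 0.697
[-1.000e-04  8.000e-04 -1.000e-04 -1.591e-01  4.600e-03  6.323e-01]
[[330.22546081 283.40823806]
 [330.24318925 267.4766917 ]]
```

View pics/w1.png

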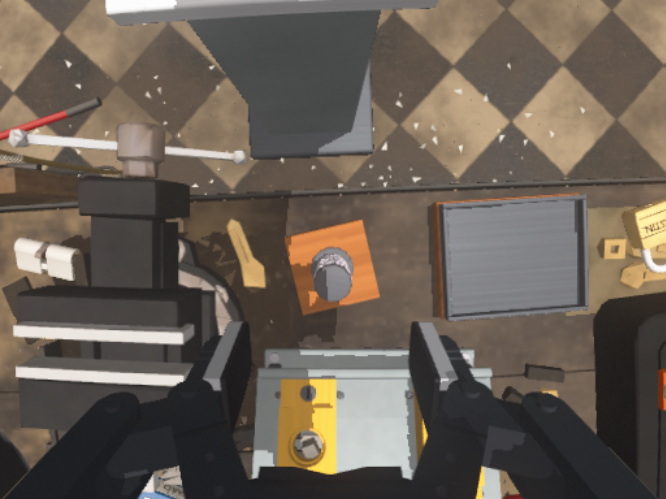

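The wrist view puts the handle's top at about (332,283) and the stand's centre at about (334,268). Both agree with the estimate to within 2–3 mm, with y slightly greater.

send_rows(moves="0 0.0008 0 -0.06 0.012 0.2 0.4; 0 0.0008 0 -0.12 0.012 0.45 0.4; 0 0.0008 0 -0.159 0.012 0.632 0.4; 0 0.0008 0 -0.159 0.012 0.632 0.4; 0 0.0008 0 -0.159 0.012 0.632 0.4; 0 0.0008 0 -0.159 0.012 0.632 -0.9; 0 0.0008 0 -0.159 0.012 0.632 -0.9; 0 0.0008 0 -0.159 0.012 0.632 -0.9; 0 0.0008 0 -0.159 0.012 0.632 -0.9; 0 0.0008 0 -0.159 0.012 0.632 -0.9; 0 0.0008 0 -0.159 0.012 0.632 -0.9", newtons=90)

```text
time: 4.15
eef_pos: [0.3933, 0.0458, 0.0917]
tcp_rot: [0.023, 0.991, 0.002, -0.131]
contact_force: [1.0, -1.5, 5.9]
opening: 0.252
finger_force: 87.6
```

```bash
python3 - <<'E'
from h import *
plan([.395,.046,.2],-15); print(ctrl.get_state()['finger_force'])
E
```

```text
t 4.15 pos [0.3933 0.0458 0.0917] q [-0.126 -0.024  2.187 -0.023  1.241 -1.641] F [ 1.  -1.5  5.9] op 0.252
[-1.000e-04 -3.000e-04 -3.000e-04  1.327e-01  6.000e-04 -5.251e-01]
87.5908613204956
```

send_rows(moves="0 0 0 0.035 0 -0.13 -0.9; 0 0 0 0.07 0 -0.26 -0.9; 0 0 0 0.1 0 -0.39 -0.9; 0 0 0 0.1327 0 -0.525 -0.9; 0 0 0 0.1327 0 -0.525 -0.9; 0 0 0 0.1327 0 -0.525 -0.9")

```text
time: 4.9
eef_pos: [0.3931, 0.0463, 0.1969]
tcp_rot: [0.023, 0.991, 0.003, -0.134]
contact_force: [0.1, 0.3, -2.4]
opening: 0.255
finger_force: 88.2
```

```bash
python3 - <<'E'
from h import *
import pickle
s=ctrl.get_state(); print(s['eef_pos'],R.from_quat(s['tcp_rot']).as_matrix().round(4).tolist(),s['finger_force'],s['contact_force'])
for n in['scene','wrist','top']:
    d=cam(n); pickle.dump(d,open(n+'1.pkl','wb'))
    if n!='top':
        c=proj(d,[s['eef_pos']])[0]; print(n,c)
d=pickle.load(open('scene1.pkl','rb')); c=proj(d,[s['eef_pos']])[0].astype(int); x0,y0=c[0]-60,c[1]-40
print(x0,y0); a=cv2.resize(d['image'][y0:y0+120,x0:x0+120],(580,580),interpolation=cv2.INTER_CUBIC)
cv2.imwrite('pics/g1.png',a[:,:,::-1])
E
```

```text
[0.39311947 0.04626641 0.19687582] [[-0.9633, 0.0454, -0.2644], [0.0438, 0.999, 0.0117], [0.2647, -0.0003, -0.9643]] 88.17855834960938 [ 0.07613768  0.26137304 -2.44871694]
scene [235.2697014  180.73553687]
wrist [252.5466679  244.65909781]
175 140
```

View pics/g1.png

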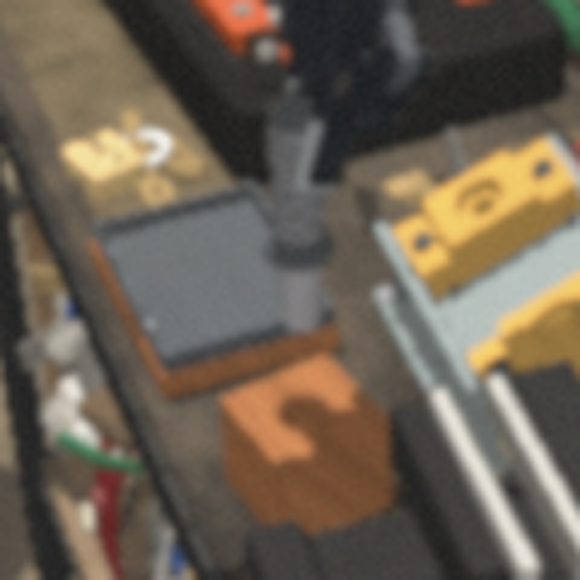

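The gauge is held nearly upright above the stand. Its tip is at crop (304,330) and its collar's centre at (298,245).

```bash
python3 - <<'E'
from h import *
import pickle
d=pickle.load(open('scene1.pkl','rb')); C=np.array([.3931,.0463,.1969]); k=580/120
P=lambda p:(proj(d,[p])[0]-[175,140]+.5)*k-.5
for z in(-.077,-.032,-.026,.049): print(z,P(C+[0,0,z]))
for e in((.005,0,0),(0,.005,0),(0,0,.005)): print(P(C+[0,0,-.077]+np.array(e))-P(C+[0,0,-.077]))
t=pickle.load(open('top1.pkl','rb'));  print('top',proj(t,[C,C-[0,0,.077]]))
hsv=cv2.cvtColor(pickle.load(open('wrist1.pkl','rb'))['image'],cv2.COLOR_RGB2HSV); w=pickle.load(open('wrist1.pkl','rb'))
m=cv2.inRange(hsv,(3,110,60),(14,255,255))
for c in cv2.findContours(m,cv2.RETR_EXTERNAL,cv2.CHAIN_APPROX_NONE)[0]:
    if cv2.contourArea(c)>300: r=cv2.minAreaRect(c); print('stand?',r,onz(w,cv2.boxPoints(r),.06).round(4).tolist(),onz(w,[r[0]],.06))
a=w['image'][100:384,130:400]; cv2.imwrite('pics/w2.png',cv2.resize(a,None,fx=2,fy=2)[:,:,::-1])
m=cv2.inRange(hsv,(18,120,120),(28,255,255))
for c in cv2.findContours(m,cv2.RETR_EXTERNAL,cv2.CHAIN_APPROX_NONE)[0]:
    if cv2.contourArea(c)>300: print(cv2.boundingRect(c))
E
```

```text
-0.077 [297.51822147 324.16572749]
-0.032 [295.01819549 252.62251744]
-0.026 [294.67419363 242.71552359]
0.049 [290.14884827 110.92583653]
[ 9.58144546 -2.60017649]
[-3.62527091 -6.24186969]
[-0.27096927 -7.71605843]
top [[269.26155681 221.25047372]
 [269.26078475 223.47987795]]
stand? ((252.73873901367188, 211.86798095703125), (67.53280639648438, 67.30795288085938), 77.00537872314453) [[0.3665, 0.0083, 0.06], [0.3549, 0.0718, 0.06], [0.4192, 0.084, 0.06], [0.4313, 0.0196, 0.06]] [[0.39266854 0.04591665 0.06      ]]
stand? ((374.1328430175781, 175.49493408203125), (74.83171844482422, 151.56588745117188), 46.90011215209961) [[0.3829, 0.0854, 0.06], [0.288, 0.1964, 0.06], [0.3423, 0.247, 0.06], [0.439, 0.1337, 0.06]] [[0.36286368 0.16470671 0.06      ]]
(221, 306, 36, 59)
(169, 181, 30, 47)
```

View pics/w2.png

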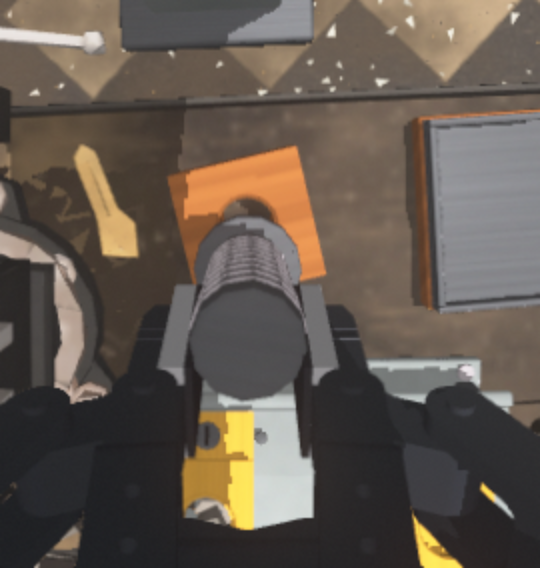

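```bash
python3 - <<'E'
from h import *
import pickle
w=pickle.load(open('wrist1.pkl','rb')); C=np.array([.3931,.0463,.1969]); th=np.linspace(0,2*np.pi,60)
R0=R.from_matrix([[-0.9633, 0.0454, -0.2644], [0.0438, 0.999, 0.0117], [0.2647, -0.0003, -0.9643]])
for tilt in (0,2,4):  # tip forward
  n=R.from_euler('z',-2.5,degrees=True).apply([-np.sin(np.radians(tilt)),0,np.cos(np.radians(tilt))])
  u=np.cross([0,1,0],n);u/=np.linalg.norm(u); v=np.cross(n,u)
  for nm,h,r in[('top',.049,.012),('collar',-.026,.017)]:
    p=(proj(w,[C+n*h+r*(np.cos(t)*u+np.sin(t)*v) for t in th])-[130,100])*2
    print(tilt,nm,p.min(0).round(),p.max(0).round())
E
```

```text
0 top [183. 286.] [305. 404.]
0 collar [191. 216.] [300. 324.]
2 top [183. 277.] [305. 397.]
2 collar [191. 219.] [300. 327.]
4 top [183. 268.] [305. 389.]
4 collar [191. 222.] [300. 330.]
```

```bash
cat >> h.py <<'E'
N=R.from_euler('z',-2.5,degrees=True).apply([-np.sin(np.radians(25)),0,np.cos(np.radians(25))])
ML=np.array([.531,.1309,.0972]); MR=np.array([.5262,.021,.0972]); G=.0767
E
python3 - <<'E'
from h import *
plan([.42,.09,.24],0); plan(ML+N*(.035+G),8.3); plan(ML+N*(.02+G),8.3)
E
```

```text
t 5.05 pos [0.393  0.0463 0.1967] q [-0.126 -0.164  2.105 -0.022  1.469 -1.646] F [ 0.2  0.2 -1.9] op 0.248
[-0.     -0.0428 -0.0003 -0.063   0.2246 -0.2421]
t 5.05 pos [0.393  0.0463 0.1967] q [-0.126 -0.164  2.105 -0.022  1.469 -1.646] F [ 0.2  0.2 -1.9] op 0.248
[-0.000e+00 -6.590e-02 -3.000e-04 -4.162e-01  4.537e-01 -1.240e-01]
t 5.05 pos [0.393  0.0463 0.1967] q [-0.126 -0.164  2.105 -0.022  1.469 -1.646] F [ 0.2  0.2 -1.9] op 0.248
[-0.000e+00 -6.590e-02 -3.000e-04 -4.649e-01  4.538e-01 -6.690e-02]
```

send_rows(moves="0 -0.02 0 -0.03 0.11 -0.2421 -0.9; 0 -0.0428 0 -0.063 0.2246 -0.2421 -0.9; 0 -0.055 0 -0.23 0.34 -0.18 -0.9; 0 -0.066 0 -0.4162 0.4537 -0.124 -0.9; 0 -0.066 0 -0.4162 0.4537 -0.124 -0.9; 0 -0.066 0 -0.4649 0.4538 -0.0669 -0.9; 0 -0.066 0 -0.4649 0.4538 -0.0669 -0.9; 0 -0.066 0 -0.4649 0.4538 -0.0669 -0.9; 0 -0.066 0 -0.4649 0.4538 -0.0669 -0.9")

```text
time: 6.18
eef_pos: [0.4914, 0.1323, 0.1873]
tcp_rot: [0.023, 0.997, -0.002, 0.075]
contact_force: [-0.6, -0.5, -1.6]
opening: 0.254
finger_force: 89.1
```

```bash
python3 - <<'E'
from h import *
import pickle
plan(ML+N*(.02+G),8.3);plan(ML+N*(-.03+G),8.3)
d=cam('scene'); pickle.dump(d,open('scene2.pkl','rb' if 0 else 'wb'))
t=cam('top')
s=ctrl.get_state();C=s['eef_pos']
x0,y0=210,135
f=lambda im:cv2.resize(im,None,fx=5,fy=5,interpolation=cv2.INTER_CUBIC)
a=f(d['image'][y0:y0+100,x0:x0+80]); b=f(t['image'][130:230,200:280])
cv2.imwrite('pics/i1.png',np.hstack([a,b])[:,:,::-1])
for n,dd,o in(('sc',d,(x0,y0)),('top',t,(200,130))):
    print(n,[((proj(dd,[p])[0]-o+.5)*5-.5).round().tolist() for p in (C-G*N,C-.0257*N,C+.049*N,ML)])
E
```

```text
t 6.17 pos [0.4914 0.1323 0.1873] q [ 0.073 -0.144  2.093 -0.021  1.044 -1.443] F [-0.6 -0.5 -1.6] op 0.254
[-0.0001  0.0008 -0.0004  0.0082  0.0017  0.0114]
t 6.17 pos [0.4914 0.1323 0.1873] q [ 0.073 -0.144  2.093 -0.021  1.044 -1.443] F [-0.6 -0.5 -1.6] op 0.254
[-1.000e-04  8.000e-04 -4.000e-04 -6.250e-02  2.100e-03  2.512e-01]
sc [[309.0, 202.0], [272.0, 137.0], [214.0, 33.0], [320.0, 230.0]]
top [[170.0, 200.0], [159.0, 227.0], [141.0, 271.0], [173.0, 194.0]]
```

View pics/i1.png

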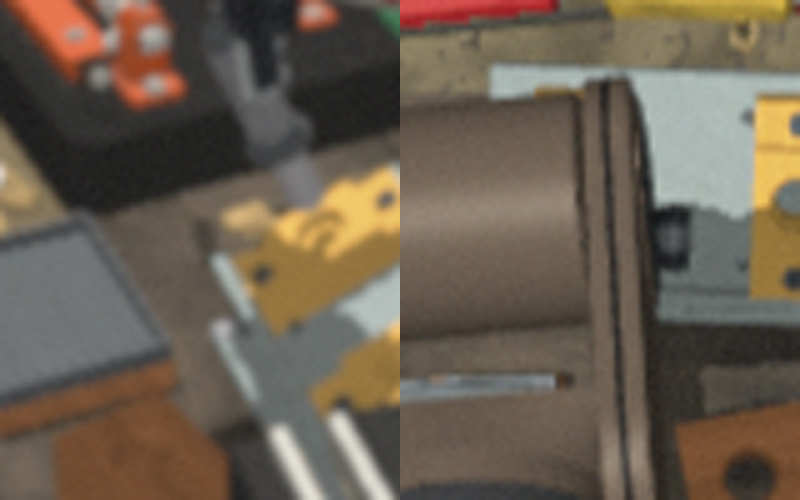

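The right pane shows only the arm, which hides the work from above. In the left pane the pin's tip is at (308,197), over the left mouth near (320,228), as predicted.

send_rows(moves="0 0.0008 0 0.0082 0.0017 0.0114 -0.9; 0 0.0008 0 0.0082 0.0017 0.0114 -0.9; 0 0.0008 0 -0.01 0.002 0.07 -0.9; 0 0.0008 0 -0.027 0.002 0.131 -0.9; 0 0.0008 0 -0.027 0.002 0.131 -0.9; 0 0.0008 0 -0.027 0.002 0.131 -0.9")

```text
time: 7.02
eef_pos: [0.5005, 0.1325, 0.1611]
tcp_rot: [0.023, 0.997, -0.002, 0.071]
contact_force: [-0.9, 0.7, -1.2]
opening: 0.252
finger_force: 89.3
```

```bash
cat >> h.py <<'E'
def depth(M):
    s=ctrl.get_state(); e=s['eef_pos']-G*N-M; h=e@N; l=e-h*N
    ry=R.from_euler('z',-2.5,degrees=True).apply([0,1,0]); rx=np.cross(ry,N)
    print('tip above mouth mm',round(h*1e3,1),'along rack x,y',round(l@rx*1e3,1),round(l@ry*1e3,1),'F.N',round(s['contact_force']@N,1),'F',s['contact_force'].round(1),'op',round(s['opening'],3),'a',R.from_quat(s['tcp_rot']).as_matrix()[:,2].round(3),'t',round(s['time'],2))
E
python3 - <<'E'
from h import *
depth(ML); plan(ML+N*(-.03+G),8.3)
E
```

```text
tip above mouth mm -5.9 along rack x,y -0.7 0.3 F.N -0.7 F [-0.9  0.7 -1.2] op 0.252 a [ 0.142 -0.007 -0.99 ] t 7.03
t 7.03 pos [0.5005 0.1325 0.1611] q [ 0.072 -0.089  2.094 -0.02   0.995 -1.444] F [-0.9  0.7 -1.2] op 0.252
[-1.000e-04 -3.000e-04 -3.000e-04 -3.810e-02 -1.400e-03  1.144e-01]
```

send_rows(moves="0 0 0 -0.005 0 0.014 -0.9; 0 0 0 -0.0095 0 0.0285 -0.9; 0 0 0 -0.0095 0 0.0285 -0.9; 0 0 0 -0.0095 0 0.0285 -0.9")

```text
time: 7.52
eef_pos: [0.5025, 0.1327, 0.1616]
tcp_rot: [0.022, 0.997, -0.002, 0.07]
contact_force: [-17.3, -0.6, 26.0]
opening: 0.256
finger_force: 92.7
```

```bash
python3 - <<'E'
from h import *
depth(ML); plan(ML+N*(-.03+G),8.3)
E
```

```text
tip above mouth mm -6.3 along rack x,y 1.4 0.5 F.N 30.8 F [-17.3  -0.6  26. ] op 0.256 a [ 0.14  -0.008 -0.99 ] t 7.53
t 7.53 pos [0.5025 0.1327 0.1616] q [ 0.072 -0.083  2.087 -0.021  0.998 -1.444] F [-17.3  -0.6  26. ] op 0.256
[-0.0002 -0.0007 -0.0002 -0.028  -0.0024  0.1153]
```

The gauge stopped about 7 mm below the left mouth with 31 N of axial force, so this one is tight. I'll withdraw and go to the right housing.

send_rows(moves="0 0 0 0.02 0 -0.07 -0.9; 0 0 0 0.04 0 -0.14 -0.9; 0 0 0 0.065 0 -0.2186 -0.9; 0 0 0 0.065 0 -0.2186 -0.9; 0 0 0 0.065 0 -0.2186 -0.9")

```text
time: 8.15
eef_pos: [0.4838, 0.1332, 0.1972]
tcp_rot: [0.023, 0.997, -0.002, 0.072]
contact_force: [-0.3, 0.4, -2.0]
opening: 0.253
finger_force: 88.3
```

```bash
python3 - <<'E'
from h import *
depth(ML); plan(MR+N*(.035+G),8.3);plan(MR+N*(.008+G),8.3)
E
```

```text
tip above mouth mm 33.9 along rack x,y -0.6 0.3 F.N -1.7 F [-0.3  0.4 -2. ] op 0.253 a [ 0.143 -0.007 -0.99 ] t 8.15
t 8.15 pos [0.4838 0.1332 0.1972] q [ 0.076 -0.168  2.095 -0.02   1.073 -1.441] F [-0.3  0.4 -2. ] op 0.253
[-1.000e-04 -3.000e-04 -3.000e-04 -2.000e-03 -5.514e-01 -5.400e-03]
t 8.15 pos [0.4838 0.1332 0.1972] q [ 0.076 -0.168  2.095 -0.02   1.073 -1.441] F [-0.3  0.4 -2. ] op 0.253
[-1.000e-04 -3.000e-04 -3.000e-04 -4.100e-02 -5.512e-01  1.238e-01]
```

send_rows(moves="0 0 0 -0.002 -0.18 -0.0054 -0.9; 0 0 0 -0.002 -0.36 -0.0054 -0.9; 0 0 0 -0.002 -0.5514 -0.0054 -0.9; 0 0 0 -0.002 -0.5514 -0.0054 -0.9; 0 0 0 -0.002 -0.5514 -0.0054 -0.9; 0 0 0 -0.002 -0.5514 -0.0054 -0.9; 0 0 0 -0.02 -0.5512 0.06 -0.9; 0 0 0 -0.041 -0.5512 0.1238 -0.9; 0 0 0 -0.041 -0.5512 0.1238 -0.9; 0 0 0 -0.041 -0.5512 0.1238 -0.9")

```text
time: 9.4
eef_pos: [0.4906, 0.0227, 0.174]
tcp_rot: [0.023, 0.997, -0.002, 0.071]
contact_force: [0.7, -0.9, -2.5]
opening: 0.255
finger_force: 88.9
```

```bash
python3 - <<'E'
from h import *
depth(MR); plan(MR+N*(-.012+G),8.3); plan(MR+N*(-.043+G),8.3)
E
```

```text
tip above mouth mm 8.0 along rack x,y 0.2 0.2 F.N -2.6 F [ 0.7 -0.9 -2.5] op 0.255 a [ 0.142 -0.007 -0.99 ] t 9.4
t 9.4 pos [0.4906 0.0227 0.174 ] q [-0.17  -0.175  2.145  0.02   1.03  -1.705] F [ 0.7 -0.9 -2.5] op 0.255
[-0.0001 -0.0003 -0.0002 -0.0281 -0.0008  0.0959]
t 9.4 pos [0.4906 0.0227 0.174 ] q [-0.17  -0.175  2.145  0.02   1.03  -1.705] F [ 0.7 -0.9 -2.5] op 0.255
[-1.000e-04 -3.000e-04 -2.000e-04 -7.290e-02 -7.000e-04  2.443e-01]
```

send_rows(moves="0 0 0 -0.009 0 0.032 -0.9; 0 0 0 -0.0187 0 0.064 -0.9; 0 0 0 -0.0281 0 0.0959 -0.9; 0 0 0 -0.0281 0 0.0959 -0.9; 0 0 0 -0.0281 0 0.0959 -0.9")

```text
time: 10.02
eef_pos: [0.499, 0.0222, 0.1562]
tcp_rot: [0.023, 0.997, -0.002, 0.072]
contact_force: [-0.2, -0.3, -1.9]
opening: 0.252
finger_force: 88.9
```

```bash
python3 - <<'E'
from h import *
depth(MR); plan(MR+N*(-.043+G),8.3)
E
```

```text
tip above mouth mm -11.7 along rack x,y 0.2 0.0 F.N -1.6 F [-0.2 -0.3 -1.9] op 0.252 a [ 0.143 -0.007 -0.99 ] t 10.03
t 10.03 pos [0.499  0.0222 0.1562] q [-0.168 -0.132  2.143  0.02   0.989 -1.703] F [-0.2 -0.3 -1.9] op 0.252
[-1.000e-04 -2.000e-04 -3.000e-04 -4.400e-02  0.000e+00  1.499e-01]
```

It went past the step freely. I'll push it right through.

send_rows(moves="0 0 0 -0.009 0 0.03 -0.9; 0 0 0 -0.018 0 0.06 -0.9; 0 0 0 -0.0265 0 0.09 -0.9; 0 0 0 -0.035 0 0.12 -0.9; 0 0 0 -0.044 0 0.15 -0.9; 0 0 0 -0.044 0 0.15 -0.9; 0 0 0 -0.044 0 0.15 -0.9; 0 0 0 -0.044 0 0.15 -0.9")

```text
time: 11.02
eef_pos: [0.5119, 0.0216, 0.1276]
tcp_rot: [0.023, 0.997, -0.002, 0.072]
contact_force: [0.2, -0.5, -1.1]
opening: 0.257
finger_force: 89.7
```

```bash
python3 - <<'E'
from h import *
depth(MR); plan(MR+N*(.03+G),8.3)
E
```

```text
tip above mouth mm -43.1 along rack x,y -0.1 0.0 F.N -1.1 F [ 0.2 -0.5 -1.1] op 0.257 a [ 0.143 -0.007 -0.99 ] t 11.03
t 11.03 pos [0.5119 0.0216 0.1276] q [-0.165 -0.063  2.136  0.021  0.926 -1.701] F [ 0.2 -0.5 -1.1] op 0.257
[-1.000e-04 -2.000e-04 -3.000e-04  1.049e-01 -6.000e-04 -3.501e-01]
```

send_rows(moves="0 0 0 0.018 0 -0.058 -0.9; 0 0 0 0.035 0 -0.116 -0.9; 0 0 0 0.053 0 -0.175 -0.9; 0 0 0 0.07 0 -0.234 -0.9; 0 0 0 0.088 0 -0.292 -0.9; 0 0 0 0.105 0 -0.35 -0.9; 0 0 0 0.114 0 -0.38 -0.9; 0 0 0 0.114 0 -0.38 -0.9; 0 0 0 0.114 0 -0.38 -0.9")

```text
time: 12.15
eef_pos: [0.4783, 0.0232, 0.1992]
tcp_rot: [0.023, 0.997, -0.002, 0.071]
contact_force: [0.1, -0.0, -2.0]
opening: 0.253
finger_force: 89.6
```

```bash
python3 - <<'E'
from h import *
depth(MR); plan([.44,.046,.24],-5); plan([.3933,.0458,.19],-16.7)
E
```

```text
tip above mouth mm 36.0 along rack x,y -0.3 0.1 F.N -1.8 F [ 0.1 -0.  -2. ] op 0.253 a [ 0.142 -0.007 -0.99 ] t 12.15
t 12.15 pos [0.4783 0.0232 0.1992] q [-0.174 -0.234  2.146  0.02   1.088 -1.707] F [ 0.1 -0.  -2. ] op 0.253
[-1.000e-04  3.660e-02 -3.000e-04  1.655e-01  1.050e-01 -2.299e-01]
t 12.15 pos [0.4783 0.0232 0.1992] q [-0.174 -0.234  2.146  0.02   1.088 -1.707] F [ 0.1 -0.  -2. ] op 0.253
[-1.000e-04  6.910e-02 -3.000e-04  4.319e-01  9.350e-02 -1.560e-02]
```

send_rows(moves="0 0.015 0 0.07 0.05 -0.12 -0.9; 0 0.0366 0 0.1655 0.105 -0.23 -0.9; 0 0.05 0 0.3 0.1 -0.14 -0.9; 0 0.069 0 0.432 0.0935 -0.0156 -0.9; 0 0.069 0 0.432 0.0935 -0.0156 -0.9; 0 0.069 0 0.432 0.0935 -0.0156 -0.9; 0 0.069 0 0.432 0.0935 -0.0156 -0.9; 0 0.069 0 0.432 0.0935 -0.0156 -0.9")

```text
time: 13.15
eef_pos: [0.3942, 0.0457, 0.1914]
tcp_rot: [0.022, 0.989, 0.003, -0.143]
contact_force: [0.1, -0.1, -1.3]
opening: 0.251
finger_force: 88.8
```

```bash
python3 - <<'E'
from h import *
plan([.3933,.0458,.145],-16.7);plan([.3933,.0458,.092],-16.7)
s=ctrl.get_state(); C=s['eef_pos']; w=cam('wrist'); d=cam('scene')
a=cv2.resize(w['image'][180:310,190:320],(520,520),interpolation=cv2.INTER_CUBIC)
x0,y0=205,150; b=cv2.resize(d['image'][y0:y0+100,x0:x0+50],(260,520),interpolation=cv2.INTER_CUBIC)
cv2.imwrite('pics/s1.png',np.hstack([a,b])[:,:,::-1])
th=np.linspace(0,2*np.pi,60)
for nm,z,r in[('top',C[2]+.049,.012),('collar',C[2]-.0257,.017),('hole',.06,.0135)]:
    c=[C[0],C[1]] if nm!='hole' else [.393,.0458]
    P=[[c[0]+r*np.cos(t),c[1]+r*np.sin(t),z] for t in th]
    p=(proj(w,P)-[190,180])*4; q=(proj(d,P)-[x0,y0])*5.2
    print(nm,p.min(0).round(),p.max(0).round(),'scene centre',q.mean(0).round())
print('tip sc',(proj(d,[C-[0,0,G]])-[x0,y0])*5.2)
E
```

```text
t 13.15 pos [0.3942 0.0457 0.1914] q [-0.126 -0.142  2.099 -0.024  1.471 -1.645] F [ 0.1 -0.1 -1.3] op 0.251
[-0.      0.0007 -0.0003 -0.0613  0.0006  0.2239]
t 13.15 pos [0.3942 0.0457 0.1914] q [-0.126 -0.142  2.099 -0.024  1.471 -1.645] F [ 0.1 -0.1 -1.3] op 0.251
[-0.000e+00  7.000e-04 -3.000e-04 -1.363e-01  8.000e-04  4.781e-01]
top [126. 239.] [370. 478.] scene centre [158.  76.]
collar [142. 113.] [360. 329.] scene centre [163. 217.]
hole [196.  79.] [310. 192.] scene centre [166. 390.]
tip sc [[165.1222885  303.44950142]]
```

View pics/s1.png

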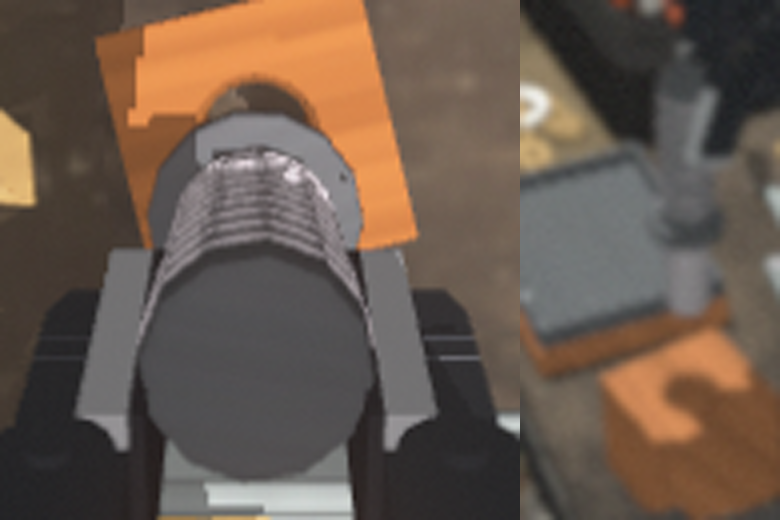

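The wrist pane shows the handle's top at 138–375 and the collar at 148–362, as predicted for an upright gauge. The hole's rim at 205–318 asks for about 1 mm more in +y. The scene pane shows the tip at (168,305) above the hole at (170,390).

send_rows(moves="0 0.0007 0 -0.03 0.006 0.11 -0.9; 0 0.0007 0 -0.059 0.006 0.2239 -0.9; 0 0.0007 0 -0.059 0.006 0.2239 -0.9; 0 0.0007 0 -0.079 0.006 0.29 -0.9; 0 0.0007 0 -0.097 0.006 0.355 -0.9; 0 0.0007 0 -0.115 0.006 0.42 -0.9; 0 0.0007 0 -0.131 0.006 0.47 -0.9; 0 0.0007 0 -0.131 0.006 0.47 -0.9; 0 0.0007 0 -0.131 0.006 0.47 -0.9")

```text
time: 14.38
eef_pos: [0.3918, 0.047, 0.0926]
tcp_rot: [0.022, 0.989, 0.003, -0.147]
contact_force: [-0.3, 0.0, -2.3]
opening: 0.254
finger_force: 89.4
```

```bash
python3 - <<'E'
from h import *
plan([.3928,.0468,.0915],-16.7)
E
```

```text
t 14.38 pos [0.3918 0.047  0.0926] q [-0.123 -0.007  2.173 -0.024  1.269 -1.638] F [-0.3  0.  -2.3] op 0.254
[-0.     -0.0005 -0.0003 -0.0063 -0.0007  0.0039]
```

send_rows(moves="0 -0.0005 0 -0.005 0 0.007 -0.9; 0 -0.0005 0 -0.005 0 0.007 -0.9; 0 -0.0005 0 -0.005 0 0.007 -0.9; 0 -0.0005 0 -0.005 0 0.007 -0.2; 0 -0.0005 0 -0.005 0 0.007 0; 0 -0.0005 0 -0.005 0 0.007 0.2; 0 -0.0005 0 -0.005 0 0.007 0.4; 0 -0.0005 0 -0.005 0 0.007 0.4; 0 -0.0005 0 -0.005 0 0.007 0.4")

```text
time: 15.5
eef_pos: [0.3923, 0.047, 0.0912]
tcp_rot: [0.022, 0.989, 0.003, -0.145]
contact_force: [-0.2, 0.2, -0.0]
opening: 0.695
finger_force: 0.0
```

```bash
python3 - <<'E'
from h import *
plan([.394,.0468,.23],-16.7)
E
```

```text
t 15.5 pos [0.3923 0.047  0.0912] q [-0.123 -0.005  2.175 -0.024  1.263 -1.638] F [-0.2  0.2 -0. ] op 0.695
[-0.000e+00  0.000e+00 -3.000e-04  1.913e-01 -9.000e-04 -6.672e-01]
```

send_rows(moves="0 0 0 0.05 0 -0.17 0.4; 0 0 0 0.1 0 -0.34 0.4; 0 0 0 0.145 0 -0.5 0.4; 0 0 0 0.1913 0 -0.667 0.6; 0 0 0 0.1913 0 -0.667 1; 0 0 0 0.1913 0 -0.667 1")

```text
time: 16.25
eef_pos: [0.3936, 0.047, 0.2291]
tcp_rot: [0.022, 0.989, 0.003, -0.146]
contact_force: [-0.3, 0.5, -0.3]
opening: 1.001
finger_force: 0.0
```

```bash
python3 - <<'E'
from h import *
plan([.46,.11,.25],10); plan(ML+N*.06,25)
E
```

```text
t 16.25 pos [0.3936 0.047  0.2291] q [-0.123 -0.177  2.059 -0.023  1.551 -1.644] F [-0.3  0.5 -0.3] op 1.001
[-1.000e-04 -7.430e-02 -3.000e-04 -2.740e-01  3.296e-01 -1.915e-01]
t 16.25 pos [0.3936 0.047  0.2291] q [-0.123 -0.177  2.059 -0.023  1.551 -1.644] F [-0.3  0.5 -0.3] op 1.001
[-1.000e-04 -1.160e-01 -3.000e-04 -6.294e-01  4.501e-01  2.154e-01]
```

send_rows(moves="0 -0.025 0 -0.1 0.12 -0.15 1; 0 -0.05 0 -0.2 0.25 -0.19 1; 0 -0.0743 0 -0.274 0.33 -0.19 1; 0 -0.1 0 -0.45 0.45 -0.05 1; 0 -0.116 0 -0.63 0.45 0.1 1; 0 -0.116 0 -0.63 0.45 0.215 1; 0 -0.116 0 -0.63 0.45 0.215 1; 0 -0.116 0 -0.63 0.45 0.215 1; 0 -0.116 0 -0.63 0.45 0.215 1")

```text
time: 17.38
eef_pos: [0.5075, 0.1319, 0.1543]
tcp_rot: [0.022, 0.976, -0.005, 0.218]
contact_force: [0.6, 0.5, 0.2]
opening: 1.002
finger_force: 0.0
```

```bash
python3 - <<'E'
from h import *
plan(ML+N*.06,25); plan(ML-N*.0105,25)
w=cam('wrist'); hsv=cv2.cvtColor(w['image'],cv2.COLOR_RGB2HSV); m=cv2.inRange(hsv,(18,110,100),(28,255,255))
def onpl(uv,h):
    o,v=ray(w,uv); p0=ML-N*(.03-h); return o+v*(((p0-o)@N)/(v@N))[:,None]
Rr=R.from_euler('z',-2.5,degrees=True)*R.from_euler('y',-25,degrees=True)
for c in cv2.findContours(m,cv2.RETR_EXTERNAL,cv2.CHAIN_APPROX_NONE)[0]:
    if cv2.contourArea(c)>1500:
        r=cv2.minAreaRect(c); print(r, (Rr.inv().apply(onpl(cv2.boxPoints(r),.03)-ML)*1e3).round(1).tolist(), (Rr.inv().apply(onpl([r[0]],.03)-ML)*1e3).round(1))
cv2.imwrite('pics/h1.png',cv2.resize(w['image'],None,fx=1.5,fy=1.5)[:,:,::-1])
E
```

```text
t 17.38 pos [0.5075 0.1319 0.1543] q [ 0.09  -0.213  2.259 -0.094  0.66  -1.373] F [0.6 0.5 0.2] op 1.002
[-0.0002  0.0007 -0.0003  0.0142  0.0001  0.0084]
t 17.38 pos [0.5075 0.1319 0.1543] q [ 0.09  -0.213  2.259 -0.094  0.66  -1.373] F [0.6 0.5 0.2] op 1.002
[-2.000e-04  7.000e-04 -3.000e-04  1.570e-02  5.000e-04  3.609e-01]
((106.80610656738281, 187.5960235595703), (135.99276733398438, 74.78787994384766), 83.45370483398438) [[-54.8, -130.9, 0.0], [-59.6, -78.0, 0.0], [42.7, -78.3, 0.0], [51.2, -139.5, 0.0]] [[  -8.9 -105.6   -0. ]]
((218.8702392578125, 191.4307861328125), (130.665283203125, 142.13499450683594), 1.5074357986450195) [[51.5, -79.3, 0.0], [-57.5, -65.1, -0.0], [-54.8, 22.2, -0.0], [54.2, 22.8, 0.0]] [[ -5.9 -24.3   0. ]]
```

send_rows(moves="0 0.0007 0 0.0142 0.001 0.08 1; 0 0.0007 0 0.015 0.001 0.2 1; 0 0.0007 0 0.0157 0.001 0.3 1; 0 0.0007 0 0.0157 0.001 0.36 1; 0 0.0007 0 0.0157 0.001 0.36 1; 0 0.0007 0 0.0157 0.001 0.36 1")

```text
time: 18.18
eef_pos: [0.5343, 0.1309, 0.0865]
tcp_rot: [0.022, 0.976, -0.005, 0.215]
contact_force: [0.3, -0.3, -0.3]
opening: 1.0
finger_force: 0.0
```

```bash
python3 - <<'E'
from h import *
plan(ML-N*.0105,25)
E
```

```text
t 18.18 pos [0.5343 0.1309 0.0865] q [ 0.082 -0.033  2.241 -0.111  0.505 -1.358] F [ 0.3 -0.3 -0.3] op 1.0
[-0.0002 -0.0004 -0.0002 -0.0077 -0.0005 -0.0029]
```

send_rows(moves="0 0 0 -0.005 0 -0.005 0.3; 0 0 0 -0.005 0 -0.005 -0.2; 0 0 0 -0.005 0 -0.005 -0.6; 0 0 0 -0.005 0 -0.005 -0.9; 0 0 0 -0.005 0 -0.005 -0.9; 0 0 0 -0.005 0 -0.005 -0.9; 0 0 0 -0.005 0 -0.005 -0.9", newtons=90)

```text
time: 19.05
eef_pos: [0.5344, 0.1308, 0.0873]
tcp_rot: [0.022, 0.976, -0.005, 0.215]
contact_force: [-0.2, -0.7, 0.0]
opening: 0.053
finger_force: 0.0
```

send_rows(moves="0 0 0 0 0 -0.08 -0.9; 0 0 0 0 0 -0.16 -0.9; 0 0 0 0 0 -0.24 -0.9; 0 0 0 0 0 -0.36 -0.9; 0 0 0 0 0 -0.48 -0.9; 0 0 0 0 0 -0.6 -0.9; 0 0 0 0 0 -0.6 -0.9; 0 0 0 0 0 -0.6 -0.9")

```text
time: 20.05
eef_pos: [0.4839, 0.1331, 0.1953]
tcp_rot: [0.022, 0.976, -0.005, 0.214]
contact_force: [0.1, -0.3, 0.2]
opening: 0.048
finger_force: 0.0
```

```bash
python3 - <<'E'
from h import *
import pickle
s=ctrl.get_state(); print(s['finger_force'],s['contact_force'])
TR=[.3957,.207]
for y in (-90+1,90+1): plan([.42,.21,.24],0,y)
w=cam('wrist'); pickle.dump(w,open('w3.pkl','wb'))
cv2.imwrite('pics/h2.png',cv2.resize(w['image'],None,fx=1.5,fy=1.5)[:,:,::-1])
E
```

```text
0.0 [ 0.11242639 -0.29552096  0.15991183]
t 20.05 pos [0.4839 0.1331 0.1953] q [ 0.098 -0.325  2.264 -0.087  0.776 -1.378] F [ 0.1 -0.3  0.2] op 0.048
[ 0.0517  0.0552  0.236   0.2119  0.3697 -0.344 ]
t 20.05 pos [0.4839 0.1331 0.1953] q [ 0.098 -0.325  2.264 -0.087  0.776 -1.378] F [ 0.1 -0.3  0.2] op 0.048
[-0.0562  0.0526 -0.2555  0.2119  0.3697 -0.344 ]
```

The jaws closed on nothing, so I need to see where the housing is. I'll spend the last picture on the wrist view.

```bash
python3 - <<'E'
from h import *
import pickle
d=cam('scene'); w=pickle.load(open('w3.pkl','rb')); s0=pickle.load(open('scene.pkl','rb'))
x0,y0=245,160; f=lambda im:cv2.resize(im[y0:y0+75,x0:x0+75],(300,300),interpolation=cv2.INTER_CUBIC)
a=np.zeros((600,800,3),np.uint8); a[:384,:500]=w['image'][:,12:]; a[:300,500:]=f(s0['image']); a[300:,500:]=f(d['image'])
cv2.imwrite('pics/h3.png',a[:,:,::-1]); print((proj(w,[ML,MR])-[12,0]), (proj(d,[ML,MR])-[x0,y0])*4)
E
```

```text
[[241.03245708 185.22628646]
 [115.07575595 185.37007859]] [[114.06445733  82.18767775]
 [182.79732145 184.47688045]]
```

View pics/h3.png

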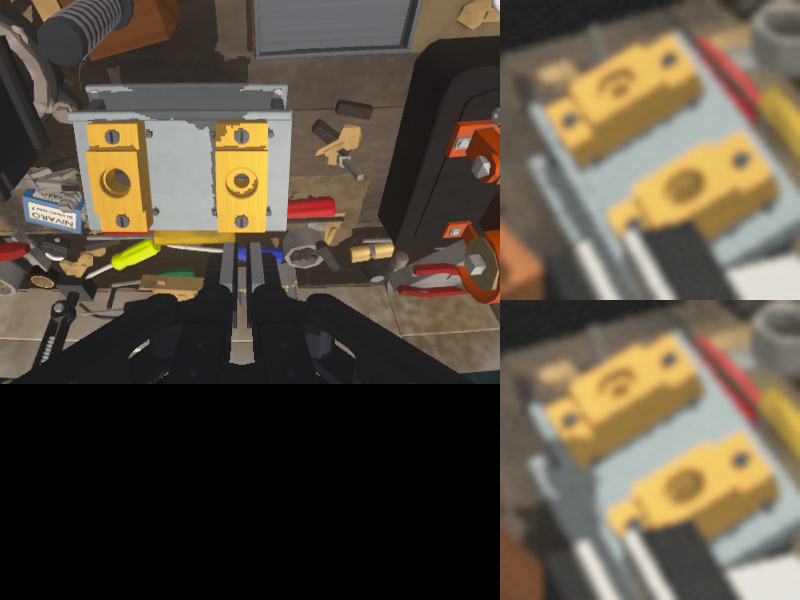

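The housing still sits undisturbed in the left seat: the wrist pane shows its mouth at (241,181) against the predicted (241,185). The shut fingertips are near (242,243), and the gauge stands in its stand at top left. I'll check where the fingertips really are relative to the TCP.

```bash
python3 - <<'E'
from h import *
import pickle
w=pickle.load(open('w3.pkl','rb')); s=ctrl.get_state(); R0=R.from_quat(s['tcp_rot']); C=s['eef_pos']
for h in(-.03,-.015,-.005,0,.007,.014): print(h,(proj(w,[C+R0.apply([x,0,h]) for x in(-.011,0,.011)])-[12,0]).round(1).tolist())
hsv=cv2.cvtColor(w['image'],cv2.COLOR_RGB2HSV)
print(hsv[225:290:3,12+240-8:12+240-6,2].mean(1).round())
print(hsv[225:290:3,12+240+11:12+240+13,2].mean(1).round())
plan(ML-N*.0105,25)
E
```

```text
-0.03 [[240.2, 293.7], [240.1, 273.8], [240.1, 252.8]]
-0.015 [[240.3, 275.6], [240.3, 257.0], [240.2, 237.4]]
-0.005 [[240.4, 265.1], [240.3, 247.2], [240.3, 228.5]]
0 [[240.4, 260.3], [240.4, 242.7], [240.3, 224.4]]
0.007 [[240.4, 253.9], [240.4, 236.8], [240.4, 219.1]]
0.014 [[240.5, 247.9], [240.5, 231.4], [240.4, 214.1]]
[244. 244. 244. 167. 173. 168. 103. 104.  98.  94.  89.  86.  82.  79.
  76.  66.  65.  56.  55.  48.  58.  58.]
[244. 244. 244.  71.  70.  68. 103. 103. 102. 101. 100. 100.  98.  98.
  98.  89.  88.  79.  80.  71.  90.  90.]
t 20.15 pos [0.4836 0.133  0.1947] q [ 0.098 -0.324  2.264 -0.087  0.776 -1.378] F [-0.  -0.   0.1] op 0.047
[-3.000e-04 -9.000e-04 -2.000e-04 -1.220e-02  8.000e-04  5.944e-01]
```

The view puts the shut fingertips about 11 mm behind the TCP rather than 14 mm ahead, so the jaws closed just above the boss. I'll go about 29 mm deeper, watching the force.

send_rows(moves="0 -0.0009 0 -0.0122 0.0008 0.1 1; 0 -0.0009 0 -0.0122 0.0008 0.2 1; 0 -0.0009 0 -0.0122 0.0008 0.3 1; 0 -0.0009 0 -0.0122 0.0008 0.4 1; 0 -0.0009 0 -0.0122 0.0008 0.5 1; 0 -0.0009 0 -0.0122 0.0008 0.595 1; 0 -0.0009 0 -0.0122 0.0008 0.635 1; 0 -0.0009 0 -0.0122 0.0008 0.67 1; 0 -0.0009 0 -0.0122 0.0008 0.67 1; 0 -0.0009 0 -0.0122 0.0008 0.67 1")

```text
time: 21.4
eef_pos: [0.5428, 0.1307, 0.0763]
tcp_rot: [0.022, 0.976, -0.005, 0.218]
contact_force: [0.4, -0.4, -0.0]
opening: 1.001
finger_force: 0.0
```

```bash
python3 - <<'E'
from h import *
plan(ML-N*.040,25)
w=cam('wrist'); s=ctrl.get_state(); hsv=cv2.cvtColor(w['image'],cv2.COLOR_RGB2HSV)
# grey light pad faces either side
m=cv2.inRange(hsv,(0,0,60),(179,45,190))
r=w['image'][:,:,:]
C=s['eef_pos'];R0=R.from_quat(s['tcp_rot'])
for h in(-.03,-.024,-.01,.001): print(h,proj(w,[C+R0.apply([.011,y,h]) for y in(-.0425,.0425)]).round(1).tolist())
b=cv2.inRange(hsv,(18,110,100),(28,255,255)); n,l,st,c=cv2.connectedComponentsWithStats(b)
print([x.tolist() for x in st if x[4]>800])
E
```

```text
t 21.4 pos [0.5428 0.1307 0.0763] q [ 0.08   0.003  2.23  -0.118  0.474 -1.352] F [ 0.4 -0.4 -0. ] op 1.001
[-0.0002  0.0006 -0.0002  0.0096 -0.0013  0.0802]
-0.03 [[157.6, 254.0], [347.0, 254.1]]
-0.024 [[161.1, 247.5], [343.5, 247.6]]
-0.01 [[168.5, 234.0], [336.4, 234.1]]
0.001 [[173.5, 224.8], [331.5, 224.9]]
[[0, 0, 512, 384, 164057], [0, 147, 107, 179, 12717], [203, 146, 100, 188, 16523], [370, 146, 76, 55, 1461], [146, 336, 62, 35, 1109]]
```

send_rows(moves="0 0.0006 0 0.0096 -0.0013 0.01 1; 0 0.0006 0 0.0096 -0.0013 0.02 1; 0 0.0006 0 0.0096 -0.0013 0.03 1; 0 0.0006 0 0.0096 -0.0013 0.04 1; 0 0.0006 0 0.0096 -0.0013 0.04 1")

```text
time: 22.08
eef_pos: [0.5441, 0.1302, 0.0673]
tcp_rot: [0.022, 0.976, -0.005, 0.216]
contact_force: [0.4, -0.1, -0.4]
opening: 1.001
finger_force: 0.0
```

send_rows(moves="0 0 0 0 0 0.01 1; 0 0 0 0 0 0.02 1; 0 0 0 0 0 0.03 1; 0 0 0 0 0 0.03 1")

```text
time: 22.58
eef_pos: [0.5466, 0.1301, 0.0619]
tcp_rot: [0.022, 0.976, -0.005, 0.216]
contact_force: [-0.3, -0.3, -0.1]
opening: 1.0
finger_force: 0.0
```

No contact even at this depth, which confirms it. Closing now.

send_rows(moves="0 0 0 0 0 0.03 0.5; 0 0 0 0 0 0.03 0.2; 0 0 0 0 0 0.03 0; 0 0 0 0 0 0.03 -0.3; 0 0 0 0 0 0.03 -0.6; 0 0 0 0 0 0.03 -0.6; 0 0 0 0 0 0.03 -0.6", newtons=90)

```text
time: 23.45
eef_pos: [0.5489, 0.13, 0.0567]
tcp_rot: [0.022, 0.976, -0.005, 0.215]
contact_force: [-4.4, -0.2, 3.3]
opening: 0.502
finger_force: 91.6
```

send_rows(moves="0 0 0 0 0 -0.06 -0.6; 0 0 0 0 0 -0.12 -0.6; 0 0 0 0 0 -0.2 -0.6; 0 0 0 0 0 -0.3 -0.6; 0 0 0 0 0 -0.4 -0.6; 0 0 0 0 0 -0.55 -0.6; 0 0 0 0 0 -0.7 -0.6; 0 0 0 0 0 -0.7 -0.6; 0 0 0 0 0 -0.7 -0.6")

```text
time: 24.58
eef_pos: [0.4897, 0.1327, 0.1827]
tcp_rot: [0.022, 0.976, -0.005, 0.215]
contact_force: [-0.5, 0.5, -4.4]
opening: 0.504
finger_force: 92.2
```

```bash
python3 - <<'E'
from h import *
import pickle
s=ctrl.get_state(); print(s['finger_force'],s['contact_force'])
for y in (-90,90): plan([.43,.207,.22],0,y)
w=cam('wrist'); hsv=cv2.cvtColor(w['image'],cv2.COLOR_RGB2HSV)
m=cv2.inRange(hsv,(18,110,90),(28,255,255)); n,l,st,c=cv2.connectedComponentsWithStats(m)
print([x.tolist() for x in st if x[4]>800])
# tray: grey-blue floor in wrist view and top view
t0=pickle.load(open('top.pkl','rb')); hs=cv2.cvtColor(t0['image'],cv2.COLOR_RGB2HSV)[190:260,175:240]; print(hs[30,30])
m=cv2.inRange(hs,(95,15,50),(125,90,150)); cs=max(cv2.findContours(m,cv2.RETR_EXTERNAL,cv2.CHAIN_APPROX_NONE)[0],key=cv2.contourArea)
r=cv2.minAreaRect(cs); b=cv2.boxPoints(r)+[175,190]; print(r,onz(t0,b,.032).round(4).tolist(),onz(t0,[np.array(r[0])+[175,190]],.032))
E
```

```text
92.23605886101723 [-0.51411899  0.50846199 -4.35819232]
t 24.57 pos [0.4897 0.1327 0.1827] q [ 0.096 -0.295  2.266 -0.089  0.742 -1.377] F [-0.5  0.5 -4.4] op 0.504
[ 0.0525  0.0551  0.2387  0.2073  0.3576 -0.3016]
t 24.57 pos [0.4897 0.1327 0.1827] q [ 0.096 -0.295  2.266 -0.089  0.742 -1.377] F [-0.5  0.5 -4.4] op 0.504
[-0.0558  0.0532 -0.2528  0.2073  0.3576 -0.3016]
[[0, 0, 512, 384, 166313], [90, 123, 71, 116, 6443], [161, 158, 151, 207, 20870]]
[ 99  14 132]
((25.36896324157715, 29.22758674621582), (15.280369758605957, 34.96215057373047), 48.36646270751953) [[0.3964, 0.2711, 0.032], [0.4561, 0.204, 0.032], [0.4261, 0.1773, 0.032], [0.3668, 0.2444, 0.032]] [[0.41124436 0.22427225 0.032     ]]
```

The housing is held and weighs about 0.4 kg. Next I'll turn it level, with its length along the tray's y.

send_rows(moves="0.006 0.006 0.026 0.02 0.04 -0.3 -0.6; 0.012 0.012 0.053 0.04 0.08 -0.3 -0.6; 0.0175 0.0184 0.08 0.07 0.12 -0.3 -0.6; 0.023 0.0245 0.106 0.1 0.16 -0.3 -0.6; 0.029 0.031 0.133 0.14 0.2 -0.3 -0.6; 0.035 0.037 0.16 0.17 0.25 -0.3 -0.6; 0.041 0.043 0.186 0.2073 0.3 -0.3 -0.6; 0.047 0.049 0.212 0.2073 0.3576 -0.3016 -0.6; 0.0525 0.0551 0.2387 0.2073 0.3576 -0.3016 -0.6; 0.0525 0.0551 0.2387 0.2073 0.3576 -0.3016 -0.6; 0.0525 0.0551 0.2387 0.2073 0.3576 -0.3016 -0.6; 0.0525 0.0551 0.2387 0.2073 0.3576 -0.3016 -0.6")

```text
time: 26.12
eef_pos: [0.4304, 0.2071, 0.2205]
tcp_rot: [0.707, 0.708, 0.0, 0.001]
contact_force: [-0.0, -0.8, -3.6]
opening: 0.501
finger_force: 93.9
```

```bash
python3 - <<'E'
from h import *
plan([.3957,.207,.07],0,-89.3); plan([.3957,.207,.011],0,-89.3)
w=cam('wrist'); cv2.imwrite('pics/x.png',w['image'])
hsv=cv2.cvtColor(w['image'],cv2.COLOR_RGB2HSV)
s=ctrl.get_state(); R0=R.from_quat(s['tcp_rot'])
c=np.array([.3957,.207,.032]); 
print('tray corners proj',proj(w,[c+[x,y,0] for x,y in((.052,.065),(.052,-.065),(-.052,-.065),(-.052,.065))]).round().tolist())
# mask brass: angle of held housing
m=cv2.inRange(hsv,(18,110,90),(28,255,255)); 
for k in cv2.findContours(m,cv2.RETR_EXTERNAL,cv2.CHAIN_APPROX_NONE)[0]:
    if cv2.contourArea(k)>1500: print('brass',cv2.minAreaRect(k))
# tray rim by low-sat grey mask
g=cv2.inRange(hsv,(90,5,70),(130,70,170)); g=cv2.morphologyEx(g,cv2.MORPH_OPEN,np.ones((5,5)))
for k in cv2.findContours(g,cv2.RETR_EXTERNAL,cv2.CHAIN_APPROX_NONE)[0]:
    if cv2.contourArea(k)>1500: r=cv2.boundingRect(k); print('grey',r,onz(w,[(r[0],r[1]),(r[0]+r[2],r[1]+r[3])],.032).round(4).tolist())
E
```

```text
t 26.12 pos [0.4304 0.2071 0.2205] q [ 2.360e-01 -1.650e-01  2.044e+00 -1.000e-03  1.262e+00  2.350e-01] F [-0.  -0.8 -3.6] op 0.501
[ 2.000e-04  1.000e-04 -1.700e-03 -0.000e+00 -1.743e-01  7.520e-01]
t 26.12 pos [0.4304 0.2071 0.2205] q [ 2.360e-01 -1.650e-01  2.044e+00 -1.000e-03  1.262e+00  2.350e-01] F [-0.  -0.8 -3.6] op 0.501
[ 2.000e-04  1.000e-04 -1.700e-03  0.000e+00 -1.746e-01  1.047e+00]
tray corners proj [[270.0, 101.0], [268.0, 217.0], [179.0, 216.0], [170.0, 101.0]]
brass ((253.5, 260.5), (205.0, 115.0), 90.0)
brass ((199.49998474121094, 22.499996185302734), (56.99999237060547, 44.99999237060547), 0.0)
```

send_rows(moves="0 0 -0.0017 0 -0.06 0.1 -0.6; 0 0 -0.0017 0 -0.12 0.2 -0.6; 0 0 -0.0017 0 -0.1743 0.35 -0.6; 0 0 -0.0017 0 -0.1743 0.5 -0.6; 0 0 -0.0017 0 -0.1743 0.65 -0.6; 0 0 -0.0017 0 -0.1743 0.752 -0.6; 0 0 -0.0017 0 -0.1743 0.752 -0.6; 0 0 -0.0017 0 -0.1743 0.752 -0.6")

```text
time: 27.18
eef_pos: [0.3968, 0.2074, 0.0715]
tcp_rot: [0.703, 0.711, 0.001, 0.001]
contact_force: [0.5, -0.2, -3.4]
opening: 0.499
finger_force: 93.8
```

```bash
python3 - <<'E'
from h import *
plan([.3957,.2075,.02],0,-89.3)
for nm in('wrist','top'):
    w=cam(nm); g=cv2.cvtColor(w['image'],cv2.COLOR_RGB2GRAY); c=np.array([.3957,.2075,.032])
    # profile along y through x=c-0.04 (clear of the housing) and report brightness steps
    for x in(-.036,.036):
        ys=np.arange(-.09,.0901,.0025); P=proj(w,[c+[x,y,0] for y in ys]).round().astype(int)
        v=[int(g[b,a]) if 0<=a<512 and 0<=b<384 else -1 for a,b in P]; print(nm,x,v)
E
```

```text
t 27.18 pos [0.3968 0.2074 0.0715] q [ 0.255 -0.045  2.232 -0.     0.951  0.244] F [ 0.5 -0.2 -3.4] op 0.499
[ 6.000e-04 -1.000e-04 -2.000e-04  5.000e-04 -6.500e-03  2.577e-01]
wrist -0.036 [100, 84, 56, 53, 63, 29, 38, 46, 51, 62, 78, 39, 49, 52, 68, 83, 88, 56, 129, 185, 185, 185, 185, 185, 185, 186, 187, 188, 185, 187, 188, 188, 105, 90, 86, 112, 112, 112, 111, 112, 112, 112, 111, 112, 112, 113, 113, 113, 113, 113, 113, 113, 114, 114, 116, 115, 116, 117, 117, 118, 118, 64, 122, 77, 99, 103, 85, 87, 92, 96, 90, 85, 85]
wrist 0.036 [115, 116, 116, 116, 116, 116, 117, 117, 116, 116, 116, 117, 116, 116, 118, 118, 118, 119, 119, 118, 118, 119, 119, 120, 120, 137, 192, 193, 193, 194, 193, 193, 112, 111, 158, 193, 193, 192, 193, 194, 193, 193, 193, 194, 195, 193, 194, 195, 194, 108, 113, 114, 114, 115, 114, 114, 114, 114, 114, 114, 115, 115, 88, 119, 113, 86, 124, 124, 124, 125, 126, 125, 127]
top -0.036 [59, 56, 56, 54, 53, 57, 53, 54, 52, 48, 69, 71, 67, 73, 69, 69, 71, 69, 73, 72, 71, 72, 73, 52, 43, 39, 43, 42, 38, 48, 90, 102, 102, 101, 80, 54, 89, 100, 98, 89, 90, 91, 94, 94, 94, 93, 91, 92, 93, 91, 90, 87, 86, 90, 87, 86, 80, 82, 83, 81, 80, 82, 79, 81, 78, 78, 87, 102, 108, 108, 102, 107, 103]
top 0.036 [53, 50, 56, 55, 56, 56, 57, 56, 51, 57, 68, 58, 69, 61, 65, 69, 72, 69, 68, 68, 70, 71, 70, 69, 68, 70, 70, 66, 52, 29, 22, 31, 50, 55, 47, 60, 87, 92, 89, 54, 67, 87, 93, 88, 100, 128, 135, 134, 134, 137, 138, 135, 135, 134, 132, 133, 131, 130, 128, 135, 132, 129, 125, 129, 124, 125, 118, 119, 116, 115, 111, 112, 109]
```

The tray's +y rim shows up at the predicted place, so I'll lower the housing.

send_rows(moves="0.0006 0 0 0 -0.006 0.08 -0.6; 0.0006 0 0 0 -0.006 0.16 -0.6; 0.0006 0 0 0 -0.006 0.24 -0.6; 0.0006 0 0 0 -0.006 0.29 -0.6; 0.0006 0 0 0 -0.006 0.29 -0.6; 0.0006 0 0 0 -0.006 0.29 -0.6")

```text
time: 28.02
eef_pos: [0.3953, 0.2072, 0.0127]
tcp_rot: [0.703, 0.711, -0.001, -0.001]
contact_force: [-0.5, 0.6, -3.6]
opening: 0.502
finger_force: 94.1
```

send_rows(moves="0 0 0 0 0 0.008 -0.6; 0 0 0 0 0 0.016 -0.6; 0 0 0 0 0 0.024 -0.6; 0 0 0 0 0 0.024 -0.6")

```text
time: 28.52
eef_pos: [0.3947, 0.207, 0.0075]
tcp_rot: [0.703, 0.711, -0.001, -0.001]
contact_force: [0.1, 0.1, -4.2]
opening: 0.501
finger_force: 94.1
```

send_rows(moves="0 0 0 0 0 0.008 -0.6; 0 0 0 0 0 0.015 -0.6; 0 0 0 0 0 0.015 -0.6")

```text
time: 28.9
eef_pos: [0.395, 0.2071, 0.0066]
tcp_rot: [0.703, 0.711, -0.002, -0.001]
contact_force: [-7.2, -3.5, 12.7]
opening: 0.5
finger_force: 95.7
```

send_rows(moves="0 0 0 0 0 0 0.1; 0 0 0 0 0 0 0.2; 0 0 0 0 0 0 0.3; 0 0 0 0 0 0 0.3; 0 0 0 0 0 -0.1 0.3; 0 0 0 0 0 -0.2 0.3; 0 0 0 0 0 -0.4 0.3; 0 0 0 0 0 -0.6 0.3; 0 0 0 0 0 -0.8 0.3; 0 0 0 0 0 -1 0.3; 0 0 0 0 0 -1 0.3; 0 0 0 0 0 -1 0.3")

```text
time: 30.4
eef_pos: [0.3947, 0.2069, 0.2037]
tcp_rot: [0.703, 0.711, -0.001, -0.001]
contact_force: [0.2, -0.2, -1.8]
opening: 0.649
finger_force: 0.0
```

```bash
python3 - <<'E'
from h import *
plan([.43,.3,.3],0,-89.3)
w=cam('wrist'); s=cam('scene'); t=cam('top')
for nm,d in(('wrist',w),('scene',s),('top',t)):
    hsv=cv2.cvtColor(d['image'],cv2.COLOR_RGB2HSV); m=cv2.inRange(hsv,(17,110,90),(28,255,255))
    for k in cv2.findContours(m,cv2.RETR_EXTERNAL,cv2.CHAIN_APPROX_NONE)[0]:
        if cv2.contourArea(k)>(1500 if nm=='wrist' else 200):
            r=cv2.minAreaRect(k); print(nm,np.round(r[0]),np.round(r[1]),round(r[2]),onz(d,[r[0]],.052).round(3),onz(d,cv2.boxPoints(r),.052)[:,:2].round(3).tolist())
# gauge: predicted collar/handle in scene if home
    print(nm,'gauge top, collar',proj(d,[[.393,.047,.141],[.393,.047,.066]]).round(1).tolist())
E
```

```text
t 30.4 pos [0.3947 0.2069 0.2037] q [ 2.540e-01 -2.280e-01  2.128e+00  1.000e-03  1.245e+00  2.430e-01] F [ 0.2 -0.2 -1.8] op 0.649
[-6.000e-04  0.000e+00 -3.000e-04  4.633e-01  1.794e-01 -4.821e-01]
wrist [465. 290.] [28. 82.] 17 [[0.645 0.065 0.052]] [[0.626, 0.014], [0.629, 0.123], [0.665, 0.112], [0.665, -0.001]]
wrist [254. 163.] [45. 98.] 0 [[0.395 0.215 0.052]] [[0.373, 0.163], [0.374, 0.262], [0.416, 0.262], [0.419, 0.163]]
wrist gauge top, collar [[250.0, 367.3], [250.8, 312.4]]
scene [293. 210.] [20. 39.] 59 [[0.551 0.052 0.052]] [[0.495, 0.068], [0.617, 0.109], [0.607, 0.035], [0.492, 0.001]]
scene [488. 206.] [30. 26.] 45 [[ 1.06  -0.145  0.052]] [[1.01, -0.118], [1.131, -0.079], [1.11, -0.171], [0.997, -0.203]]
scene [319. 193.] [30.  9.] 50 [[0.65  0.082 0.052]] [[0.635, 0.129], [0.668, 0.146], [0.665, 0.038], [0.634, 0.024]]
scene [219. 193.] [32. 18.] 64 [[0.394 0.191 0.052]] [[0.371, 0.253], [0.424, 0.27], [0.417, 0.132], [0.368, 0.12]]
scene [501. 174.] [20. 44.] 0 [[ 1.225 -0.053  0.052]] [[1.103, -0.117], [1.301, 0.05], [1.371, 0.023], [1.161, -0.141]]
scene gauge top, collar [[235.8, 199.7], [236.6, 223.0]]
top [216. 224.] [17. 19.] 90 [[0.396 0.182 0.052]] [[0.418, 0.207], [0.417, 0.158], [0.374, 0.158], [0.375, 0.206]]
top [279. 169.] [18. 40.] 2 [[0.537 0.019 0.052]] [[0.485, 0.044], [0.591, 0.039], [0.588, -0.006], [0.483, -0.001]]
top [259. 130.] [ 9. 38.] 90 [[0.642 0.07  0.052]] [[0.655, 0.12], [0.654, 0.021], [0.629, 0.021], [0.631, 0.12]]
top [16. 73.] [25. 14.] 39 [[0.808 0.719 0.052]] [[0.815, 0.758], [0.845, 0.736], [0.801, 0.681], [0.771, 0.703]]
top [457.  20.] [21. 42.] 77 [[ 0.933 -0.456  0.052]] [[0.95, -0.398], [0.973, -0.506], [0.915, -0.514], [0.893, -0.406]]
top [403.  16.] [36. 37.] 8 [[ 0.949 -0.316  0.052]] [[0.905, -0.26], [1.01, -0.279], [0.992, -0.373], [0.889, -0.354]]
top gauge top, collar [[269.0, 223.0], [269.0, 224.9]]
```

The housing lies at x 0.373–0.419, y 0.163–0.262, inside the tray, and its outline matches a flat pose. I'll compare the gauge, right housing and bystander areas with the first pictures.

```bash
python3 - <<'E'
from h import *
import pickle
s0=pickle.load(open('scene.pkl','rb'))['image']; s1=cam('scene')['image']; t0=pickle.load(open('top.pkl','rb'))['image']; t1=cam('top')['image']
def cmp(a,b,box,n):
    x0,y0,x1,y1=box; A=cv2.cvtColor(a[y0:y1,x0:x1],6+1).astype(np.float32); B=cv2.cvtColor(b[y0:y1,x0:x1],7).astype(np.float32)
    d=cv2.absdiff(A,B); print(n,'mean',d.mean().round(1),'p95',np.percentile(d,95),'shift',np.round(cv2.phaseCorrelate(A,B,cv2.createHanningWindow(A.shape[::-1],cv2.CV_32F)),2).tolist() if 0 else cv2.phaseCorrelate(A,B))
cmp(s0,s1,(228,198,248,232),'gauge sc'); cmp(s0,s1,(218,196,256,250),'stand sc'); cmp(t0,t1,(258,210,285,240),'gauge top')
cmp(s0,s1,(270,190,318,228),'housing R sc'); cmp(t0,t1,(265,145,295,195),'housing R top')
cmp(s0,s1,(186,160,214,184),'padlock sc'); cmp(t0,t1,(138,212,168,248),'padlock top'); cmp(s0,s1,(265,310,300,350),'cyl? sc'); cmp(t0,t1,(355,215,395,245),'cyl? top'); cmp(t0,t1,(285,212,310,245),'brass key top'); cmp(t0,t1,(185,150,215,185),'left items top')
E
```

```text
gauge sc mean 12.5 p95 53.099976 shift ((-0.2862178236793227, -0.3862664900655943), 0.6285277962684631)
stand sc mean 12.0 p95 44.0 shift ((-0.48833369112934477, 0.10977590753053335), 0.5227010079556041)
gauge top mean 23.9 p95 59.0 shift ((0.6932608601135453, 0.23440183939429282), 0.6647055990901994)
housing R sc mean 5.6 p95 22.849976 shift ((-0.07877374714787777, -0.0390474167498418), 0.8714227567116419)
housing R top mean 6.6 p95 10.0 shift ((0.012426755629753927, 0.0057676472244523325), 1.002001252969106)
padlock sc mean 5.0 p95 7.0 shift ((0.10799042247662705, 0.31710867758338246), 1.0308731181754007)
padlock top mean 52.2 p95 143.0 shift ((2.0731327060892717, -1.6096536268403767), 0.09610235955980088)
cyl? sc mean 2.3 p95 5.0 shift ((-0.09536065354884826, -0.025973466154312064), 1.0098165697521633)
cyl? top mean 4.7 p95 9.0 shift ((-0.06577414138876492, 0.02168439326853644), 0.9971991592645645)
brass key top mean 4.0 p95 8.0 shift ((0.5222706666596348, 0.02478622612447623), 0.9839079279369778)
left items top mean 7.8 p95 30.0 shift ((0.301198826121686, -0.31560531349017396), 0.844360516247926)
```

```bash
python3 -c "
from plant import ctrl
print(ctrl.sign_off())"
```

```text
the job is handed in; nothing more can be done
None
```

I handed the job in at about 30 s: the left housing stopped the gauge about 7 mm down and now lies flat in the tray, the right one passed it and is still on the rack, the gauge is back in its stand, and the padlock and lock cylinder look unmoved in the pictures.

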